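Load the swab incubator and set its dial

TASK

Get the small swab incubator on the worktop going: first draw the locking pin straight up out of the cover's bore and park it in the U-notch at the unit's side, hanging upright on its collar, then slide the cover all the way back. Move every swab from the wooden stand into a vial of its own, pushed fully home and upright, and turn the black knob until the needle points at the long broad tick of the dial. Let go of everything, leave the cover open, and do not disturb the jars and the kitchen timer standing nearby.

Things in the scene. Friction and masses are not known exactly. Their poses are not given: they have to be found in the camera images.
- incubator: Fixed white-and-aluminium bench unit, 200 (x) x 300 (y) mm, top 70 to 72 mm above the worktop; origin under its centre on the worktop, x points from its front (robot side) to its back, y to its left. Left half: metal block, three vials under a steel sliding cover; right half: knob in front, dial behind; on the left side a notched bracket. The unit's yaw varies.
- vial1 (a point): Centre of the rim of the rightmost vial: an upright round hole 12 mm wide, 64 mm deep, rim flush with the aluminium top 72 mm above the worktop; small 1.5 mm chamfer. At 30 mm in front of the unit's centre, 20 mm left of it. z of this point's frame is up.
- vial2 (a point): The same for the middle vial, 45 mm to the left (unit +y) of vial1.
- vial3 (a point): The same for the leftmost vial, 45 mm to the left of vial2.
- cover (a joint): Travel of the steel sliding cover (52 x 132 x 6 mm, its top 84 mm above the worktop): 0 closed over the vials, 0.075 m fully back (unit +x). About 2 N of friction, it stays where it is left. While the pin is in the bore it cannot slide more than about 2 mm.
- cover_knob (a point): Middle of the cover's upright grip knob, 20 mm across, 24 mm tall (from 92 to 116 mm above the worktop), in the middle of the cover; moves with the cover. This point is 104 mm above the worktop; when closed it stands over vial2, when open 75 mm behind it.
- pin: Loose upright locking pin, 50 g: steel shank 8 mm across, 38 mm long, round-ended, below a collar 21 mm across, 4 mm thick; above it a round black grip 16 mm across, from 4 to 40 mm above the origin. Origin: on the axis at the underside of the collar; z up. At the start it stands in the bore, collar on the cover's tab.
- bore (a point): Mouth of the bore: the centre of the 12 mm hole in the cover's tab when the cover is closed, 84 mm above the worktop, 43 mm in front of vial2. The 11 mm bore in the block below goes on down; the pin must rise 36 mm to be clear.
- notch (a point): Middle of the U-notch in the bracket on the unit's left side, on its top face 70 mm above the worktop: slot 12 mm wide along unit x, its closed end 13 mm towards the unit, its open end 19 mm outward (+y); bracket 30 mm thick, open below. The shank goes in from above or from outside; the collar rests on the top face, the pin's origin then at this point.
- knob (a joint): Angle of the black round knob, counterclockwise positive seen from above, range -3.6 to 3.6 rad; stays where it is left (friction 0.04 N m). The needle turns the same way, a quarter as far.
- knob_grip (a point): On the knob's axis at the height to grip: knob 36 mm across, from 78 to 104 mm above the worktop; this point is 98 mm above it.
- dial_centre (a point): Pivot of the needle, 80 mm behind the knob's axis.
- needle_tip (a point): A point near the tip of the needle (black, 3 mm wide), 43 mm from the pivot. x of its frame points along the needle.
- needle (a joint): Angle of the needle, 0 when it points along the unit's +x (to the back), counterclockwise positive seen from above; always a quarter of the knob's angle.
- mark (a point): Middle of the long broad tick (16 x 4.5 mm; the other ticks are 5 x 1.5 mm) on the white dial face 112 mm across, 44 mm from the pivot. x of its frame points outward from the pivot through the tick. The dial face is fixed in a different turn each time.
- stand: Loose wooden stand, 154 x 94 mm, 74 mm high, 0.9 kg, origin under its centre on the worktop; three holes 12 mm wide in a row along its x at -45, 0 and +45 mm, in which two or three swabs stand upright at the start (others are absent: None). May be shoved by something, with the swabs in it.
- swab1: Swab, 30 g: white round stem 8 mm across, 58 mm long, round-ended, below a shoulder 20 mm across, 5 mm thick; above it a round handle 16 mm across, from 5 to 44 mm above the origin. Origin: on the axis at the underside of the shoulder; z up. Starts upright in the stand; fully home in a vial the shoulder rests on the rim, origin at the vial's point. Absent in some runs.
- swab2: Swab, 30 g: white round stem 8 mm across, 58 mm long, round-ended, below a shoulder 20 mm across, 5 mm thick; above it a round handle 16 mm across, from 5 to 44 mm above the origin. Origin: on the axis at the underside of the shoulder; z up. Starts upright in the stand; fully home in a vial the shoulder rests on the rim, origin at the vial's point. Absent in some runs.
- swab3: Swab, 30 g: white round stem 8 mm across, 58 mm long, round-ended, below a shoulder 20 mm across, 5 mm thick; above it a round handle 16 mm across, from 5 to 44 mm above the origin. Origin: on the axis at the underside of the shoulder; z up. Starts upright in the stand; fully home in a vial the shoulder rests on the rim, origin at the vial's point. Absent in some runs.
- jar_1: Bystander: jar with a black lid, 65 mm across, 86 mm tall, behind the unit; origin under its centre.
- spice_jar_3: Bystander: spice jar, 40 mm across, 105 mm tall, behind the unit; origin under its centre.
- kitchen_timer: Bystander: wind-up kitchen timer, 73 mm across, 59 mm tall, behind the stand; origin under its centre.
Things that resemble listed ones, but are neither listed nor needed, are in the scene too. What is shaped like the swab3 but purple is not meant.

How it is judged:
By the outcome, as a careful person would: the job done as asked, in the order asked, and still so for the second after the job is handed in, with the robot touching nothing.
Of swab1, swab2, swab3 only 2 to 3 are there at a start; the rules pass over those that are not, and their reading is None.
At some moment in a run one of stand may be knocked a few centimetres aside while the robot is not near it.
It also fails if it takes over 208 s, if anything falls off the work surface, if the arm or the gripper's body presses on something with over 40 N, if the wrist force passes 120 N, or if a joint passes its speed limit or range.

ROBOT

A 6-joint arm with a two-finger parallel gripper is mounted at the origin on a cart in front of the work surface, level with it; the furniture and walls round the work are solid. World frame = base frame: x ahead of the robot, y to its left, z up, the work surface at z = 0. Lengths are in m, angles in degrees, forces in N, time in s.
With the tool pointing down it reaches from about 0.25 to 0.725 m from the base axis. Payload 9.7 kg.
Tool frame: the origin (TCP) lies midway between the tips of the shut fingers; the grasp point (between the pads) lies bot.hold_point_z behind it (bot.hold_point_z is the distance from the TCP to the grasp point, in m); z points along the fingers, y is the line along which they close (so a half turn about z gives the same grasp; the last joint's range is limited). The gripper opens to 85 mm and grips with 20 to 120 N. Pads are 22 mm wide; open, the fingers measure 114 mm over their backs; the gripper's body (76 mm by 85 mm) begins 54 mm behind the grasp point. The pads swing forward as they close: fully open they stand 13 mm farther back than shut.
Start: joints at [70.245, 4.979, 10.078, 95.1, 0, 90], TCP at [0.186, 0.518, 0.231] pointing down, gripper open.
Joint ranges: [-179.16, 179.16], [-48.56, 103.87], [-65.8, 70.77], [-126.05, 130.52], [-82.76, 87.17], [-180, 180]. Speed limits (degrees/s): [127.2, 127.2, 147.25, 180, 180, 180].

INTERFACE

Orientations are given as [roll, pitch, yaw] about the fixed x, y, z axes, in that order (R = Rz(yaw) Ry(pitch) Rx(roll)).
In Python, from workcell import bot, camera, camera_model, ticket gives the robot as it stands.
- The arm moves only by the tool send_rows, never from a script. Its argument "targets" is text: rows parted by semicolons, each of 5 numbers parted by spaces: the shift along the tool's x, y, z in mm, then the turn about the tool's z in degrees, then the closure in counts, from 0 (fully open) to 255 (shut). A call has 1 to 20 rows; each row is the pose to reach, as a shift and turn from the pose commanded when the call began, along the tool's axes at that moment; what a row does not reach only later rows make up. A row lasts 1/8 s, in which the tool goes at most 62.5 mm and 10.7 degrees, less where a joint would pass 70% of its speed; a pose out of reach is approached as far as the arm can. A call with a gripper value outside its range is refused whole. The fingers move at their own pace and stop on an object; "newtons" is the grip in N (left out, the last holds). Time passes only in rows, so rows that repeat a pose let the fingers close. It gives the time, the measured TCP pose, the force, the opening and the grip force at its end, in the units of the state.
- bot.get_obs(): the state, without advancing time (a new reading comes with each control period).
- camera(name): name is "scene" or "top" or "wrist"; returns the picture (384x512x3 uint8, blue, green, red); there is no depth.
- camera_model(name): a dict with "K" (3x3 intrinsics, pixels), "pose" (4x4, takes a point from camera to world coordinates); the wrist camera has in their place "T_tool_cam" (4x4, takes a point from camera to tool coordinates, whose origin is the TCP and whose axes are the flange's). Camera axes: x right, y down, z forward; pixel columns grow to the right and rows downward; lengths in m; the calibration is good to about 2 mm. A picture is of the moment at which its call begins: read the wrist's pose just before it. camera_model takes no time and is no camera call.
- ticket.job_done(): hands the job in; it is judged then, once.
The state is a dict: "time": time; "q": joint angles; "qd": joint speeds; "joint_efforts": joint torques, N m; "ee_pos": TCP position; "tcp_rot": TCP orientation; "wrist_force": force on the tool from outside, world axes, zero at the start; "torque": the same for the moment, N m; "opening": finger opening in m; "grasp_force": force on a finger pad.
Only numpy, scipy, OpenCV 4.12 (cv2) and the standard library are available. Lean on these libraries where they do the work, as an engineer would, in place of code of your own. Each camera call takes 0.05 s, during which the arm holds its last target. There are 200 camera calls.

## Working session

There is one attempt and no reset: what is moved stays moved. The work goes in short steps, Python scripts to look and compute and a tool call to move; the robot and the scene stay as the last step left them, time stands still between calls to the robot, and variables do not carry over. Pictures are saved under pics/ and viewed, at most 14 in all, crops included, and the job is handed in when it is done.

Besides the shell and the picture viewer there is one more tool, called after "Call:" in YAML: its name, and indented under it one key for each argument. send_rows: Moves the arm, as the interface text tells. Its arguments: {"type":"object","properties":{"targets":{"type":"string"},"newtons":{"type":"number"}},"required":["targets"]}

```bash
mkdir -p pics; ls; cat > h.py <<'E'
import numpy as np, cv2, time
from scipy.spatial.transform import Rotation as R
from workcell import bot, camera, camera_model, ticket
def model(name,obs=None):
    m=camera_model(name)
    if name!='wrist': return np.array(m['K']),np.array(m['pose'])
    T=np.eye(4);T[:3,:3]=R.from_euler('xyz',obs['tcp_rot'],degrees=True).as_matrix();T[:3,3]=obs['ee_pos']
    return np.array(m['K']),T@np.array(m['T_tool_cam'])
def ray(K,P,u,v,z):
    d=P[:3,:3]@np.linalg.inv(K)@[u,v,1]; o=P[:3,3]
    return o+d*(z-o[2])/d[2]
def proj(K,P,X):
    c=np.linalg.inv(P)@np.r_[X,1]; p=K@c[:3]; return p[:2]/p[2]
E
python3 - <<'E'
from h import *
print(bot.get_obs(), bot.hold_point_z)
for n in ('scene','top'):
    im=camera(n); cv2.imwrite(f'pics/{n}0.png',im); print(n,camera_model(n))
print(camera_model('wrist'))
a=cv2.imread('pics/scene0.png');b=cv2.imread('pics/top0.png')
cv2.imwrite('pics/top0b.png',cv2.resize(b,(800,600),interpolation=cv2.INTER_CUBIC))
E
```

```text
pics
{'time': 0.0, 'q': array([7.02444702e+01, 5.01064553e+00, 1.00340808e+01, 9.50998588e+01,
       6.19054298e-04, 9.00009995e+01]), 'qd': array([ 0.08076787,  0.04323895,  0.04430861, -0.04320603,  0.01496483,
        0.13591651]), 'joint_efforts': array([-3.00753141e-03, -5.20397723e+01,  4.64795494e+01,  1.66064186e-02,
       -1.05679114e-04, -1.11485843e-05]), 'ee_pos': array([0.18582199, 0.51740922, 0.23058409]), 'tcp_rot': array([-1.79923576e+02, -6.17720520e-04,  1.60243470e+02]), 'wrist_force': array([ 0.75426892,  1.00481393, -0.41435613]), 'torque': array([ 0.00389283,  0.00863511, -0.02915595]), 'grasp_force': 0.0, 'opening': 0.08528552028022139} 0.0187
scene {'K': array([[365.75117466,   0.        , 253.59321586],
       [  0.        , 365.75117466, 195.5340425 ],
       [  0.        ,   0.        ,   1.        ]]), 'pose': array([[ 0.72914003, -0.36138647,  0.58116662,  0.11438458],
       [-0.68411898, -0.40763934,  0.60482343, -0.53606815],
       [ 0.01833138, -0.83858809, -0.5444575 ,  0.56367285],
       [ 0.        ,  0.        ,  0.        ,  1.        ]])}
to
[... 329 characters left out ...]
64543e-02],
       [-2.25796347e-03, -1.48498905e-01, -9.88909994e-01,
         1.30711432e+00],
       [ 0.00000000e+00,  0.00000000e+00,  0.00000000e+00,
         1.00000000e+00]])}
{'K': array([[287.51907176,   0.        , 257.06413453],
       [  0.        , 287.51907176, 192.2910596 ],
       [  0.        ,   0.        ,   1.        ]]), 'T_tool_cam': array([[ 1.38937684e-03, -9.64184559e-01, -2.65228592e-01,
         6.66774000e-02],
       [ 9.99998278e-01,  1.01320494e-03,  1.55510339e-03,
        -6.31927634e-04],
       [-1.23067575e-03, -2.65230296e-01,  9.64184306e-01,
        -1.41498241e-01],
       [ 0.00000000e+00,  0.00000000e+00,  0.00000000e+00,
         1.00000000e+00]])}
```

View pics/top0b.png

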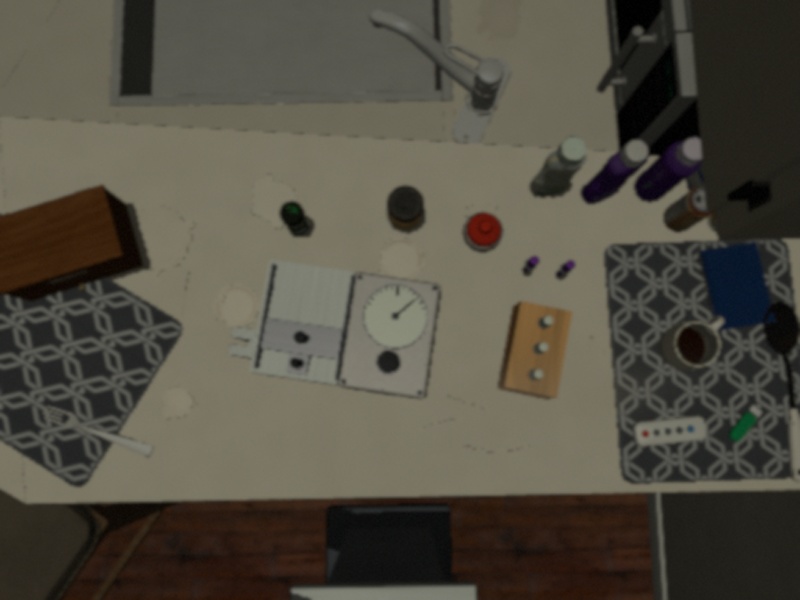

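View pics/scene0.png

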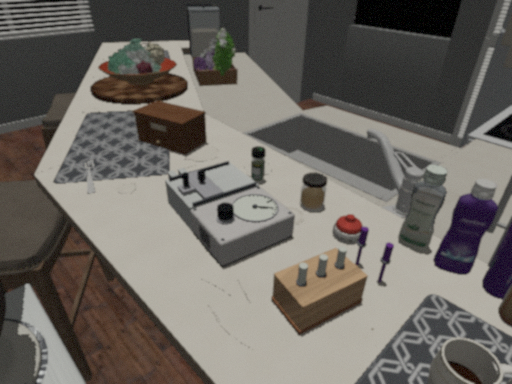

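The top view shows the unit centred near (345,330) with the bracket on its left, and all three swabs in the stand at (547,321), (542,347) and (537,374). The purple lookalikes are at (530,265) and (566,268). I'll zoom in on the unit and compute rough positions.

```bash
python3 - <<'E'
from h import *
b=cv2.imread('pics/top0.png')
c=b[160:262,140:290]; c=cv2.resize(c,None,fx=5.3,fy=5.3,interpolation=cv2.INTER_CUBIC)
cv2.imwrite('pics/c1.png',cv2.convertScaleAbs(c,alpha=1.3))
K,P=model('top'); s=800/512
for n,u,v,z in [('ck',302,337,.116),('pin',297,363,.124),('knob',388,361,.104),('dial',395,317,.074),('s1',547,321,.118),('s2',542,347,.118),('s3',537,374,.118),
 ('cFL',250,373,.072),('cFR',424,396,.072),('cBR',440,287,.072),('cBL',274,262,.072),('jar',406,200,.086),('spice',291,212,.105),('timer',483,228,.05)]:
    print(n,ray(K,P,u/s,v/s,z).round(4))
E
```

```text
ck [0.5706 0.1254 0.116 ]
pin [0.5276 0.1323 0.124 ]
knob [ 0.5297 -0.0154  0.104 ]
dial [ 0.6063 -0.0282  0.074 ]
s1 [ 0.5904 -0.2783  0.118 ]
s2 [ 0.5477 -0.2681  0.118 ]
s3 [ 0.5039 -0.2579  0.118 ]
cFL [0.515  0.2189 0.072 ]
cFR [ 0.4718 -0.0749  0.072 ]
cBR [ 0.6574 -0.1066  0.072 ]
cBL [0.7059 0.1799 0.072 ]
jar [ 0.8089 -0.0505  0.086 ]
spice [0.7856 0.1462 0.105 ]
timer [ 0.7658 -0.187   0.05  ]
```

View pics/c1.png

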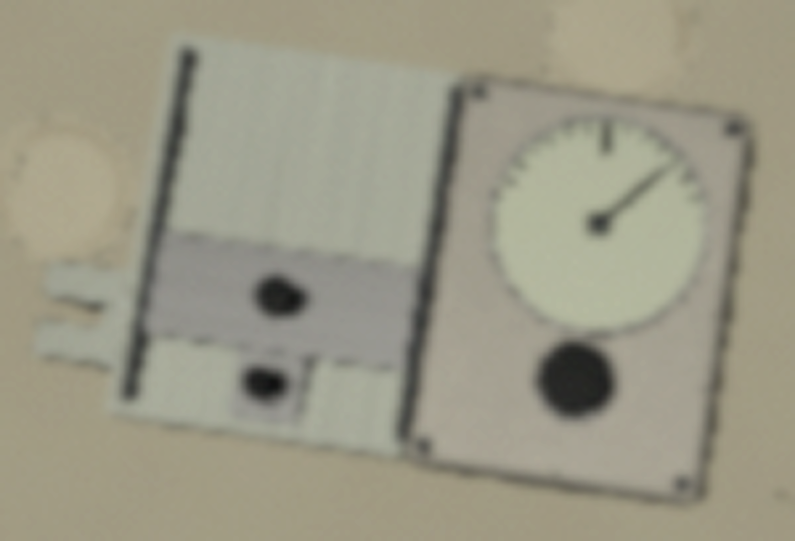

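```bash
cat >> h.py <<'E'
def togo(p,yaw=None,o=None):
    o=o or bot.get_obs(); M=R.from_euler('xyz',o['tcp_rot'],degrees=True)
    d=M.inv().apply(np.array(p)-o['ee_pos'])*1000
    t=0 if yaw is None else -((yaw-o['tcp_rot'][2]+180)%360-180)
    return d.round(1),round(t,1)
E
python3 - <<'E'
from h import *
print(togo([.545,.09,.235],171.2))
K,P=model('top')
print(ray(K,P,140+75/5.3,160+312/5.3,.07))
E
```

```text
(array([-482.5, -280.9,   -4. ]), np.float64(-11.0))
[0.56809236 0.23559246 0.07      ]
```

Call:
send_rows:
  targets: "-482 -281 -4 -11 0;-482 -281 -4 -11 0;-482 -281 -4 -11 0;-482 -281 -4 -11 0;-482 -281 -4 -11 0;-482 -281 -4 -11 0;-482 -281 -4 -11 0;-482 -281 -4 -11 0;-482 -281 -4 -11 0;-482 -281 -4 -11 0;-482 -281 -4 -11 0;-482 -281 -4 -11 0;-482 -281 -4 -11 0;-482 -281 -4 -11 0"
  newtons: 40

```text
time: 1.85
ee_pos: [0.5442, 0.0909, 0.2355]
tcp_rot: [180.0, 0.0, 171.3]
wrist_force: [-0.2, 0.2, -0.0]
opening: 0.0855
grasp_force: 0.0
```

```bash
python3 - <<'E'
from h import *
o=bot.get_obs(); im=camera('wrist'); cv2.imwrite('pics/w1.png',im); np.save('w1.npy',model('wrist',o)[1])
print(o['ee_pos'],o['tcp_rot'],np.abs(o['qd']).max())
cv2.imwrite('pics/w1b.png',cv2.convertScaleAbs(cv2.resize(im,(800,600),interpolation=cv2.INTER_CUBIC),alpha=1.4))
E
```

```text
[0.5442443  0.09091183 0.23551187] [1.79993302e+02 1.88076709e-02 1.71310845e+02] 0.4267150711746668
```

View pics/w1b.png

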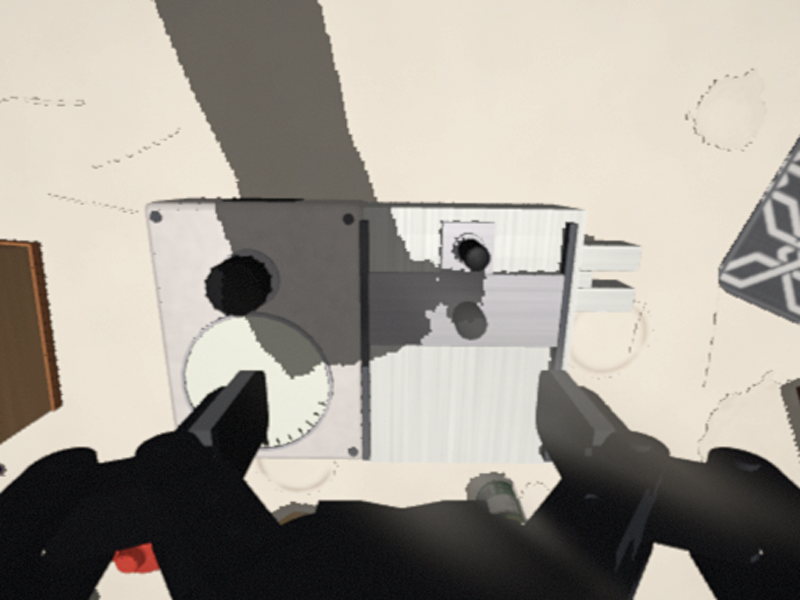

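The wrist view shows the pin grip top at (473,255) and the cover knob at (469,320). The slot between the bracket prongs is at about (605,276), and the unit corners are clear.

```bash
python3 - <<'E'
from h import *
K=np.array(camera_model('wrist')['K']);P=np.load('w1.npy');s=800/512
q={}
for n,u,v,z in [('pintop',475,258,.124),('pincollar',470,246,.088),('cktop',470,322,.116),('prongA',612,270,.07),('prongB',612,283,.07),('endA',640,270,.07),('side',580,276,.07),('FR',150,204,.072),('FL',580,209,.072),('scr1',155,216,.072),('scr2',348,219,.072),('scr3',352,451,.072),('knob',238,286,.104)]:
    q[n]=ray(K,P,u/s,v/s,z); print(n,q[n].round(4))
for a,b in [('FR','FL'),('scr1','scr2'),('scr3','scr2')]:
    d=q[b]-q[a]; print(a,b,np.degrees(np.arctan2(d[1],d[0])),np.linalg.norm(d))
E
```

```text
pintop [0.5285 0.1352 0.124 ]
pincollar [0.5274 0.1379 0.088 ]
cktop [0.569  0.1291 0.116 ]
prongA [0.562  0.2361 0.07  ]
prongB [0.5714 0.2359 0.07  ]
endA [0.5649 0.2554 0.07  ]
side [0.563  0.2139 0.07  ]
FR [ 0.4704 -0.0672  0.072 ]
FL [0.5165 0.2152 0.072 ]
scr1 [ 0.4785 -0.0663  0.072 ]
scr2 [0.4998 0.061  0.072 ]
scr3 [0.6752 0.0319 0.072 ]
knob [ 0.5279 -0.0102  0.104 ]
FR FL 80.73172694136142 0.28618974706022055
scr1 scr2 80.50280827912364 0.12904905748675316
scr3 scr2 170.57155358444356 0.17782091459794347
```

```bash
python3 - <<'E'
from h import *
print(togo([.528,.134,.150],170.9))
E
```

```text
(array([22.7, 40.2, 85.5]), np.float64(0.4))
```

Call:
send_rows:
  targets: "23 40 85 0.4 0;23 40 85 0.4 0;23 40 85 0.4 0;23 40 85 0.4 0;23 40 85 0.4 0;23 40 85 0.4 0"

```text
time: 2.65
ee_pos: [0.5286, 0.133, 0.1514]
tcp_rot: [180.0, 0.1, 170.8]
wrist_force: [0.9, -0.2, -0.2]
opening: 0.0855
grasp_force: 0.0
```

```bash
python3 - <<'E'
from h import *
o=bot.get_obs(); im=camera('wrist'); cv2.imwrite('pics/w2.png',im); np.save('w2.npy',model('wrist',o)[1])
print(o['ee_pos'],o['tcp_rot'])
K,P=model('wrist',o)
print(proj(K,P,[.528,.134,.124])*800/512, proj(K,P,np.r_[o['ee_pos'][:2],.124])*800/512)
cv2.imwrite('pics/w2b.png',cv2.convertScaleAbs(cv2.resize(im,(800,600),interpolation=cv2.INTER_CUBIC),alpha=1.4))
E
```

```text
[0.52857683 0.13296793 0.15136817] [1.79965735e+02 8.84749567e-02 1.70806999e+02]
[404.95312288 347.37286892] [402.64107233 349.08151821]
```

View pics/w2b.png

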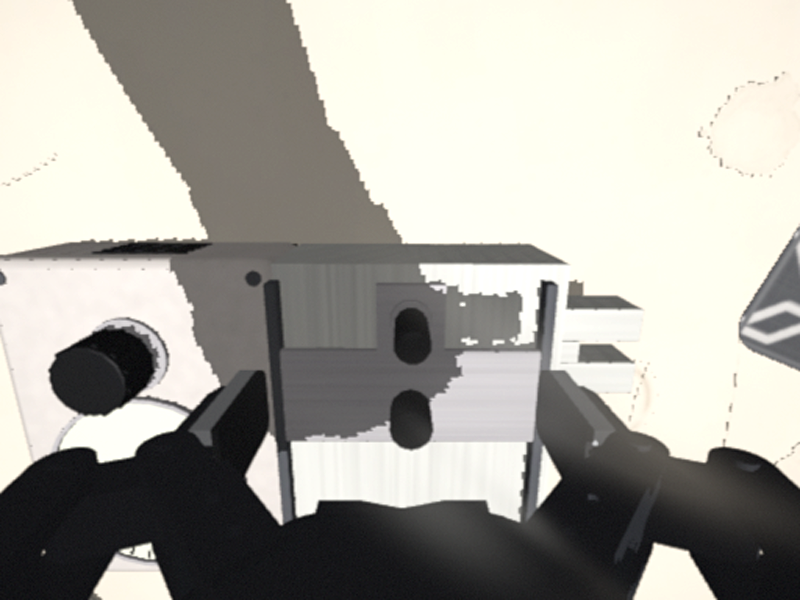

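The pin top is at (412,348), about 3.5 mm to tool +y of the finger centreline. The slot centre is at about (604,351).

```bash
python3 - <<'E'
from h import *
K=np.array(camera_model('wrist')['K']);P=np.load('w2.npy');s=800/512
for n,u,v,z in [('pin',412,348,.124),('ck',411,432,.116),('notch',604,351,.07),('railL',283,400,.08),('knob',89,380,.104)]: print(n,ray(K,P,u/s,v/s,z).round(4))
E
```

```text
pin [0.5287 0.1368 0.124 ]
ck [0.5712 0.1299 0.116 ]
notch [0.5679 0.2353 0.07  ]
railL [0.564  0.0641 0.08  ]
knob [ 0.5285 -0.0124  0.104 ]
```

Call:
send_rows:
  targets: "0 3.5 60 0 0;0 3.5 60 0 0;0 3.5 60 0 0;0 3.5 60 0 0;0 3.5 60 0 255;0 3.5 60 0 255;0 3.5 60 0 255;0 3.5 60 0 255;0 3.5 60 0 255;0 3.5 60 0 255;0 3.5 60 0 255;0 3.5 60 0 255;0 3.5 60 0 255;0 3.5 60 0 255"
  newtons: 30

```text
time: 4.45
ee_pos: [0.5285, 0.1367, 0.0904]
tcp_rot: [180.0, 0.0, 170.8]
wrist_force: [-0.8, -0.6, 3.2]
opening: 0.0154
grasp_force: 29.2
```

Call:
send_rows:
  targets: "0 0 -10 0 255;0 0 -20 0 255;0 0 -30 0 255;0 0 -40 0 255;0 0 -50 0 255;0 0 -65 0 255;0 0 -65 0 255;0 0 -65 0 255;0 0 -65 0 255"

```text
time: 5.58
ee_pos: [0.5282, 0.1367, 0.1547]
tcp_rot: [-180.0, -0.0, 170.8]
wrist_force: [-0.3, 0.2, -1.2]
opening: 0.0152
grasp_force: 29.2
```

```bash
python3 - <<'E'
from h import *
print(togo([.568,.2355,.125],170.8))
E
```

```text
(array([-23.6, 103.9,  29.7]), np.float64(0.0))
```

Call:
send_rows:
  targets: "-10 45 0 0 255;-23.6 104 0 0 255;-23.6 104 0 0 255;-23.6 104 15 0 255;-23.6 104 29 0 255;-23.6 104 29 0 255;-23.6 104 29 0 255;-23.6 104 29 0 255"

```text
time: 6.58
ee_pos: [0.5686, 0.2355, 0.127]
tcp_rot: [180.0, 0.1, 170.8]
wrist_force: [-0.0, 0.6, 0.4]
opening: 0.0154
grasp_force: 29.5
```

```bash
python3 - <<'E'
from h import *
o=bot.get_obs(); im=camera('wrist'); np.save('w3.npy',model('wrist',o)[1])
K,P=model('wrist',o); print(o['ee_pos'],proj(K,P,np.r_[o['ee_pos'][:2],o['ee_pos'][2]-.0444]),proj(K,P,np.r_[o['ee_pos'][:2],.07]))
c=im[150:290,180:360]
cv2.imwrite('pics/w3b.png',cv2.convertScaleAbs(cv2.resize(c,None,fx=4,fy=4,interpolation=cv2.INTER_CUBIC),alpha=1.4))
E
```

```text
[0.56856099 0.23545849 0.12702734] [257.59396615 214.21641924] [257.53099277 208.31567112]
```

View pics/w3b.png

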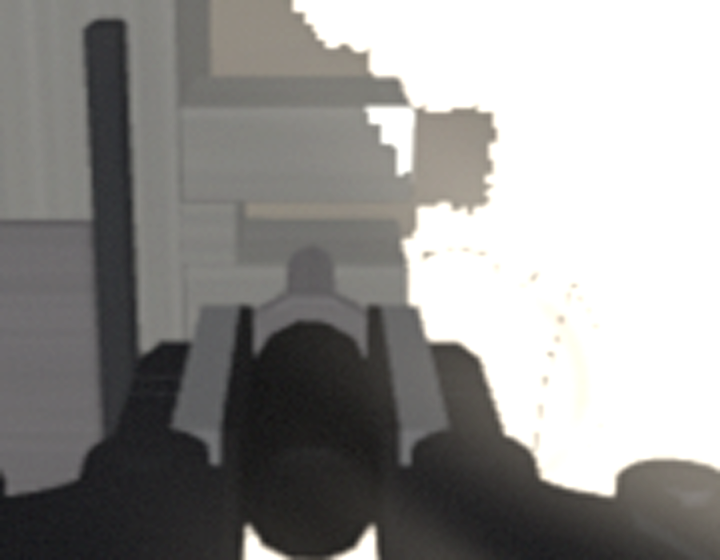

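The slot is centred at v≈208 and u≈257, which matches the pin's projected position, so I'm lowering it.

Call:
send_rows:
  targets: "0 0 10 0 255;0 0 20 0 255;0 0 30 0 255;0 0 38 0 255;0 0 44 0 255;0 0 47 0 255;0 0 47 0 255;0 0 47 0 255;0 0 47 0 255"

```text
time: 7.75
ee_pos: [0.5685, 0.2357, 0.0796]
tcp_rot: [180.0, 0.0, 170.8]
wrist_force: [0.4, 0.1, -0.2]
opening: 0.0155
grasp_force: 29.5
```

Call:
send_rows:
  targets: "0 0 3 0 255;0 0 3.5 0 255;0 0 3.5 0 255;0 0 3.5 0 180;0 0 3.5 0 180;0 0 3.5 0 180;0 0 3.5 0 180;0 0 3.5 0 180"

```text
time: 8.75
ee_pos: [0.5683, 0.2357, 0.0757]
tcp_rot: [-180.0, -0.0, 170.8]
wrist_force: [0.5, 0.6, -0.4]
opening: 0.0252
grasp_force: 0.0
```

Call:
send_rows:
  targets: "0 0 -20 0 180;0 0 -40 0 180;0 0 -60 0 180;0 0 -75 0 180;0 0 -75 0 60;0 0 -75 0 60;0 0 -75 0 60"

```text
time: 9.62
ee_pos: [0.568, 0.2355, 0.1498]
tcp_rot: [-180.0, -0.1, 170.8]
wrist_force: [0.3, 0.6, -0.0]
opening: 0.065
grasp_force: 0.0
```

```bash
python3 - <<'E'
from h import *
o=bot.get_obs(); im=camera('wrist'); np.save('w4.npy',model('wrist',o)[1])
K,P=model('wrist',o); print(o['ee_pos'],togo([.571,.1295,.15],170.8),togo([.571,.1295,.09],170.8))
cv2.imwrite('pics/w4b.png',cv2.convertScaleAbs(cv2.resize(im,(640,480),interpolation=cv2.INTER_CUBIC),alpha=1.4))
E
```

```text
[0.56799478 0.23549429 0.14977406] (array([-1.980e+01, -1.042e+02, -1.000e-01]), np.float64(0.0)) (array([ -19.9, -104.1,   59.9]), np.float64(0.0))
```

View pics/w4b.png

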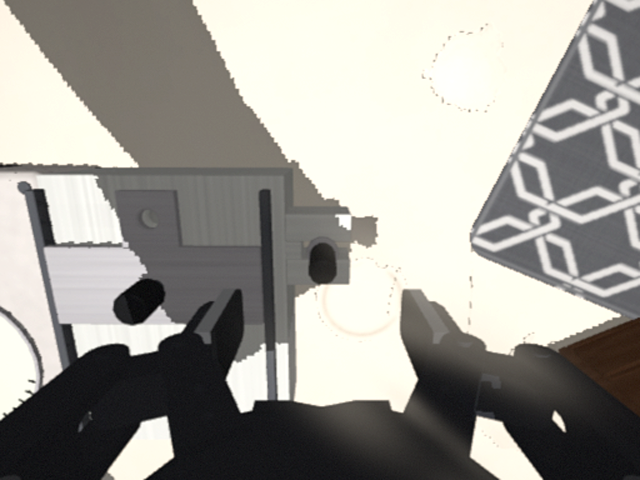

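The pin hangs upright in the notch at (322,262), with the bore empty. Next is the cover.

Call:
send_rows:
  targets: "-20 -50 0 0 40;-20 -104 0 0 40;-20 -104 0 0 40;-20 -104 30 0 40;-20 -104 60 0 40;-20 -104 60 0 40;-20 -104 60 0 255;-20 -104 60 0 255;-20 -104 60 0 255;-20 -104 60 0 255;-20 -104 60 0 255;-20 -104 60 0 255;-20 -104 60 0 255;-20 -104 60 0 255"
  newtons: 30

```text
time: 11.42
ee_pos: [0.572, 0.13, 0.0919]
tcp_rot: [179.9, 0.1, 170.8]
wrist_force: [-0.3, 1.9, 4.5]
opening: 0.0189
grasp_force: 29.3
```

Call:
send_rows:
  targets: "-8 0 0 0 255;-18 0 0 0 255;-28 0 0 0 255;-38 0 0 0 255;-48 0 0 0 255;-58 0 0 0 255;-66 0 0 0 255;-71 0 0 0 255;-74 0 0 0 255;-74 0 0 0 255;-74 0 0 0 255"

```text
time: 12.8
ee_pos: [0.6455, 0.118, 0.092]
tcp_rot: [180.0, 0.1, 170.8]
wrist_force: [0.6, 0.2, 4.5]
opening: 0.0191
grasp_force: 29.6
```

Call:
send_rows:
  targets: "-1 0 0 0 255;-2 0 0 0 255;-2 0 0 0 255;-2 0 0 0 255"

```text
time: 13.3
ee_pos: [0.6461, 0.1179, 0.0919]
tcp_rot: [180.0, -0.0, 170.9]
wrist_force: [-6.6, -0.3, 8.6]
opening: 0.019
grasp_force: 29.8
```

Call:
send_rows:
  targets: "-1 0 0 0 255;-1 0 0 0 255;-1 0 0 0 255"

```text
time: 13.68
ee_pos: [0.6462, 0.1179, 0.0919]
tcp_rot: [180.0, -0.1, 170.9]
wrist_force: [-11.9, 1.7, 10.4]
opening: 0.0191
grasp_force: 30.0
```

Call:
send_rows:
  targets: "2.5 0 0 0 255;2.5 0 0 0 100;2.5 0 0 0 60;2.5 0 0 0 60;2.5 0 0 0 60;2.5 0 -40 0 60;2.5 0 -90 0 40;40 0 -90 0 40;77 0 -90 0 0;77 0 -90 0 0;77 0 -90 0 0;77 0 -90 0 0"

```text
time: 15.18
ee_pos: [0.5721, 0.1297, 0.1806]
tcp_rot: [-180.0, -0.0, 170.8]
wrist_force: [-1.0, 0.6, -0.0]
opening: 0.0854
grasp_force: 0.0
```

```bash
python3 - <<'E'
from h import *
o=bot.get_obs(); im=camera('wrist'); np.save('w5.npy',model('wrist',o)[1]);cv2.imwrite('pics/w5.png',im)
K,P=model('wrist',o); print(o['ee_pos'])
cv2.imwrite('pics/w5b.png',cv2.convertScaleAbs(cv2.resize(im,(800,600),interpolation=cv2.INTER_CUBIC),alpha=1.2))
t=camera('top'); cv2.imwrite('pics/t5.png',t)
E
```

```text
[0.57214103 0.12965407 0.1805616 ]
```

View pics/w5b.png

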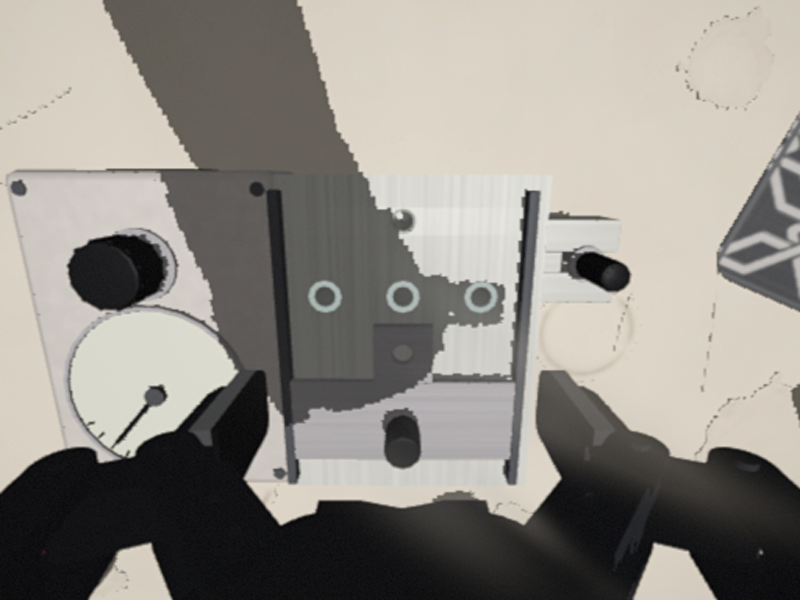

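The cover is fully back. The vials are at (325,296), (403,296) and (481,296), and the knob top is at (104,274).

```bash
python3 - <<'E'
from h import *
K=np.array(camera_model('wrist')['K']);P=np.load('w5.npy');s=800/512
for n,u,v,z in [('v1',325,296.5,.072),('v2',403,296.5,.072),('v3',481,296.5,.072),('knob',104,274,.104),('kbase',138,262,.078),('piv',155,397,.076)]: print(n,ray(K,P,u/s,v/s,z).round(4))
# tight: white-ish rims
t=cv2.imread('pics/t5.png'); K2,P2=model('top')
c=t[180:270,310:380]
hsv=cv2.cvtColor(c,cv2.COLOR_BGR2HSV)
m=((hsv[...,1]<60)&(hsv[...,2]>110)).astype(np.uint8)
n,l,st,ce=cv2.connectedComponentsWithStats(m)
for i in range(1,n):
    if 5<st[i,4]<200: u,v=ce[i]+[310,180]; print(st[i],ce[i],ray(K2,P2,u,v,.116).round(4))
print(togo([.548,-.268,.22],167))
E
```

```text
v1 [0.5648 0.0858 0.072 ]
v2 [0.5719 0.1302 0.072 ]
v3 [0.579  0.1745 0.072 ]
knob [ 0.5287 -0.013   0.104 ]
kbase [ 0.5278 -0.0105  0.078 ]
piv [ 0.6091 -0.0273  0.076 ]
[35 35  5  5 22] [36.90909091 36.90909091] [ 0.5611 -0.2692  0.116 ]
[31 52  6  6 23] [33.52173913 54.26086957] [ 0.5169 -0.2585  0.116 ]
[28 69  5  6 24] [30.04166667 71.66666667] [ 0.473  -0.2477  0.116 ]
(array([ -39.7, -396.4,  -39.5]), np.float64(3.8))
```

The stand has already been knocked, by about 3 cm towards the robot. I'll go above it.

```bash
python3 - <<'E'
from h import *
print(togo([.517,-.2585,.19],166.3))
E
```

```text
(array([  -7.6, -392. ,   -9.5]), np.float64(4.5))
```

Call:
send_rows:
  targets: "-8 -392 -9 4.5 0;-8 -392 -9 4.5 0;-8 -392 -9 4.5 0;-8 -392 -9 4.5 0;-8 -392 -9 4.5 0;-8 -392 -9 4.5 0;-8 -392 -9 4.5 0;-8 -392 -9 4.5 0;-8 -392 -9 4.5 0;-8 -392 -9 4.5 0;-8 -392 -9 4.5 0"

```text
time: 16.65
ee_pos: [0.5174, -0.2575, 0.1899]
tcp_rot: [-180.0, 0.0, 166.4]
wrist_force: [0.1, 0.1, 0.0]
opening: 0.0853
grasp_force: 0.0
```

```bash
python3 - <<'E'
from h import *
o=bot.get_obs(); im=camera('wrist'); np.save('w6.npy',model('wrist',o)[1]);cv2.imwrite('pics/w6.png',im)
K,P=model('wrist',o); print(o['ee_pos'],o['tcp_rot'])
for p in ([.561,-.269,.118],[.517,-.2585,.118],[.473,-.2477,.118]): print(proj(K,P,p)*800/512)
cv2.imwrite('pics/w6b.png',cv2.convertScaleAbs(cv2.resize(im,(800,600),interpolation=cv2.INTER_CUBIC),alpha=1.))
E
```

```text
[ 0.51736942 -0.25750244  0.18994285] [-1.79999107e+02  1.19988383e-02  1.66432289e+02]
[400.36512986 398.1217974 ]
[400.1901498  315.69681855]
[400.61499609 223.75634495]
```

View pics/w6b.png

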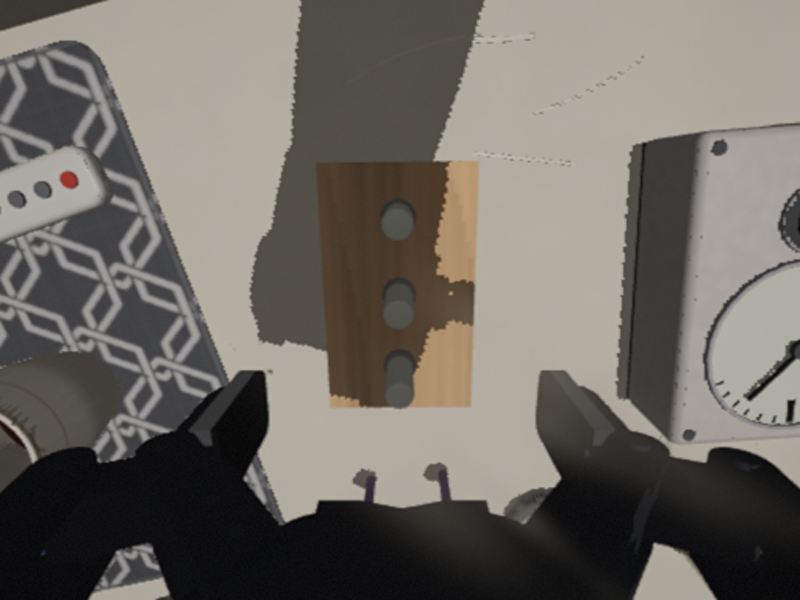

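The swab tops are at (398,220), (399,313) and (400,394), close to the expected positions.

```bash
python3 - <<'E'
from h import *
K=np.array(camera_model('wrist')['K']);P=np.load('w6.npy');s=800/512
for n,u,v in [('front',398,220),('mid',399,313),('back',400,394)]:
    p=ray(K,P,u/s,v/s,.118); print(n,p.round(4),togo([p[0],p[1],.085],166.3))
E
```

```text
front [ 0.471  -0.2485  0.118 ] (array([ 47.2,  -1.9, 104.9]), np.float64(0.1))
mid [ 0.5155 -0.2587  0.118 ] (array([  1.5,  -1.5, 104.9]), np.float64(0.1))
back [ 0.5586 -0.2686  0.118 ] (array([-42.7,  -0.9, 104.9]), np.float64(0.1))
```

Call:
send_rows:
  targets: "46.5 -1.5 0 0 0;46.5 -1.5 50 0 0;46.5 -1.5 90 0 0;46.5 -1.5 104 0 0;46.5 -1.5 104 0 0;46.5 -1.5 104 0 255;46.5 -1.5 104 0 255;46.5 -1.5 104 0 255;46.5 -1.5 104 0 255;46.5 -1.5 104 0 255;46.5 -1.5 104 0 255;46.5 -1.5 104 0 255;46.5 -1.5 104 0 255;46.5 -1.5 104 0 255"
  newtons: 30

```text
time: 18.45
ee_pos: [0.4717, -0.249, 0.0862]
tcp_rot: [-180.0, 0.0, 166.3]
wrist_force: [0.6, 0.4, 5.0]
opening: 0.015
grasp_force: 29.2
```

Call:
send_rows:
  targets: "0 0 -10 0 255;0 0 -25 0 255;0 0 -45 0 255;0 0 -70 0 255;0 0 -110 0 255;0 0 -110 0 255;0 0 -110 0 255"

```text
time: 19.32
ee_pos: [0.4715, -0.249, 0.1958]
tcp_rot: [-180.0, 0.0, 166.3]
wrist_force: [0.1, 0.4, -0.6]
opening: 0.0153
grasp_force: 29.2
```

```bash
python3 - <<'E'
from h import *
o=bot.get_obs();print(o['ee_pos'],o['opening'],o['wrist_force'],togo([.572,.130,.195],170.8))
E
```

```text
[ 0.47150596 -0.24898491  0.1958305 ] 0.015319755842137808 [ 0.0720008   0.40873818 -0.55651217] (array([ -8.2, 392. ,   0.8]), np.float64(-4.5))
```

Call:
send_rows:
  targets: "-8 392 0 -4.5 255;-8 392 0 -4.5 255;-8 392 0 -4.5 255;-8 392 0 -4.5 255;-8 392 0 -4.5 255;-8 392 0 -4.5 255;-8 392 0 -4.5 255;-8 392 0 -4.5 255;-8 392 0 -4.5 255;-8 392 0 -4.5 255;-8 392 41 -4.5 255;-8 392 41 -4.5 255;-8 392 41 -4.5 255;-8 392 41 -4.5 255"

```text
time: 21.08
ee_pos: [0.5725, 0.13, 0.1566]
tcp_rot: [180.0, 0.1, 170.8]
wrist_force: [1.6, -0.1, 0.4]
opening: 0.0153
grasp_force: 29.4
```

```bash
python3 - <<'E'
from h import *
o=bot.get_obs(); im=camera('wrist')
K,P=model('wrist',o); print(o['ee_pos'],togo([.572,.130,.1],170.8),proj(K,P,[.5719,.1302,.072]),proj(K,P,o['ee_pos']-[0,0,.07]))
c=im[130:270,180:340]
cv2.imwrite('pics/w7b.png',cv2.convertScaleAbs(cv2.resize(c,None,fx=4,fy=4,interpolation=cv2.INTER_CUBIC),alpha=1.3))
E
```

```text
[0.57245473 0.12997727 0.15656853] (array([ 0.5, -0.2, 56.3]), np.float64(0.0)) [257.54682777 196.76263406] [257.44622771 202.82817739]
```

View pics/w7b.png

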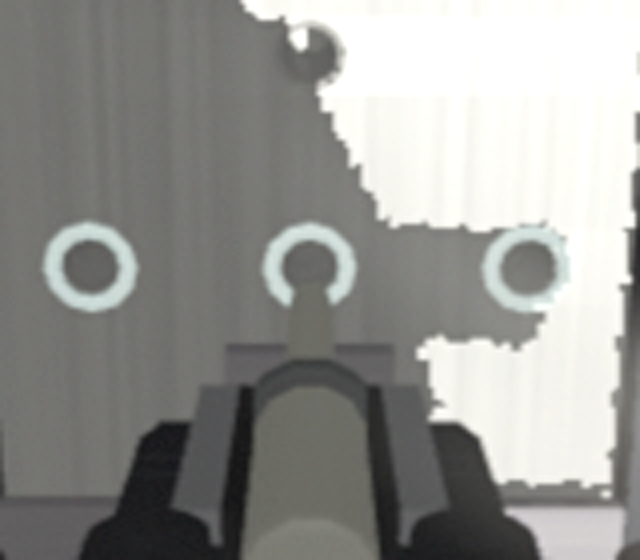

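The tip lines up with the vial ring, so I'm inserting.

Call:
send_rows:
  targets: "0 0 8 0 255;0 0 16 0 255;0 0 24 0 255;0 0 32 0 255;0 0 42 0 255;0 0 52 0 255;0 0 60 0 255;0 0 66 0 255;0 0 69 0 255;0 0 69 0 255;0 0 69 0 255"

```text
time: 22.5
ee_pos: [0.572, 0.1301, 0.0861]
tcp_rot: [180.0, 0.0, 170.8]
wrist_force: [0.3, -0.2, 0.1]
opening: 0.0152
grasp_force: 29.4
```

Call:
send_rows:
  targets: "0 0 2 0 255;0 0 2.5 0 255;0 0 2.5 0 180;0 0 2.5 0 180;0 0 2.5 0 180;0 0 2.5 0 180;0 0 -25 0 180;0 0 -60 0 180;0 0 -105 0 180;0 0 -105 0 0;0 0 -105 0 0;0 0 -105 0 0"

```text
time: 24.0
ee_pos: [0.5713, 0.13, 0.1894]
tcp_rot: [-180.0, -0.1, 170.8]
wrist_force: [0.4, 0.0, -0.4]
opening: 0.078
grasp_force: 0.0
```

```bash
python3 - <<'E'
from h import *
o=bot.get_obs()
t=camera('top'); cv2.imwrite('pics/t8.png',t);K2,P2=model('top')
w=camera('wrist'); cv2.imwrite('pics/w8.png',w)
hsv=cv2.cvtColor(t[170:280,300:390],cv2.COLOR_BGR2HSV)
m=((hsv[...,1]<60)&(hsv[...,2]>110)).astype(np.uint8)
n,l,st,ce=cv2.connectedComponentsWithStats(m)
for i in range(1,n):
    if 12<st[i,4]<60: u,v=ce[i]+[300,170]; print(st[i],ray(K2,P2,u,v,.116).round(4))
print(o['ee_pos'],togo([.5161,-.2587,.195],166.3))
E
```

```text
[45 45  5  5 22] [ 0.5611 -0.2692  0.116 ]
[41 62  6  6 22] [ 0.5169 -0.2582  0.116 ]
[0.57133978 0.12995588 0.18936391] (array([  -7.2, -392.5,   -5.1]), np.float64(4.5))
```

Call:
send_rows:
  targets: "-7 -392 -5 4.5 0;-7 -392 -5 4.5 0;-7 -392 -5 4.5 0;-7 -392 -5 4.5 0;-7 -392 -5 4.5 0;-7 -392 -5 4.5 0;-7 -392 -5 4.5 0;-7 -392 -5 4.5 0;-7 -392 -5 4.5 0;-7 -392 -5 4.5 0"

```text
time: 25.35
ee_pos: [0.5168, -0.2566, 0.1959]
tcp_rot: [180.0, 0.0, 166.5]
wrist_force: [-0.0, 0.6, -0.1]
opening: 0.0854
grasp_force: 0.0
```

```bash
python3 - <<'E'
from h import *
o=bot.get_obs(); w=camera('wrist'); cv2.imwrite('pics/w9.png',w);K,P=model('wrist',o)
for p in ([.516,-.2587,.118],[.5597,-.269,.118]):
    u,v=proj(K,P,p).round().astype(int); 
    g=cv2.cvtColor(w,cv2.COLOR_BGR2HSV)[v-14:v+15,u-16:u+17]; print(u,v,(g[14,:,1]<60).astype(int), (g[:,16,1]<60).astype(int))
print(o['ee_pos'],togo([.5161,-.2587,.086],166.3))
E
```

```text
255 200 [0 0 0 0 0 0 1 1 1 1 1 1 1 1 1 1 1 1 1 1 1 1 1 1 1 0 0 0 0 0 0 0 0] [1 1 1 1 1 1 1 1 1 1 1 1 1 1 1 1 1 1 1 1 1 1 1 0 0 0 0 0 0]
255 251 [0 0 0 0 0 0 0 1 1 1 1 1 1 1 1 1 1 1 1 1 1 1 1 1 1 0 0 0 0 0 0 0 0] [1 1 1 1 1 1 1 1 1 1 1 1 1 1 1 1 1 1 1 1 1 1 1 1 1 1 1 1 1]
[ 0.51676206 -0.25664268  0.19587855] (array([  0.2,  -2. , 109.9]), np.float64(0.2))
```

Call:
send_rows:
  targets: "0 -2 40 0 0;0 -2 85 0 0;0 -2 109 0 0;0 -2 109 0 0;0 -2 109 0 0;0 -2 109 0 255;0 -2 109 0 255;0 -2 109 0 255;0 -2 109 0 255;0 -2 109 0 255;0 -2 109 0 255;0 -2 109 0 255;0 -2 109 0 255;0 -2 109 0 255"
  newtons: 30

```text
time: 27.15
ee_pos: [0.5159, -0.2601, 0.0869]
tcp_rot: [-180.0, 0.0, 166.3]
wrist_force: [-0.4, -0.8, 2.7]
opening: 0.0147
grasp_force: 29.3
```

Call:
send_rows:
  targets: "0 0 -10 0 255;0 0 -25 0 255;0 0 -45 0 255;0 0 -70 0 255;0 0 -110 0 255;0 0 -125 0 255;0 0 -125 0 255;0 0 -125 0 255"

```text
time: 28.15
ee_pos: [0.5156, -0.2598, 0.2104]
tcp_rot: [180.0, -0.1, 166.3]
wrist_force: [-0.4, 0.3, 0.4]
opening: 0.0152
grasp_force: 29.3
```

```bash
python3 - <<'E'
from h import *
o=bot.get_obs();print(o['ee_pos'],o['opening'],o['wrist_force'],togo([.579,.1745,.21],80.8),o['q'])
E
```

```text
[ 0.51557344 -0.25982299  0.21038825] 0.015168296305395861 [-0.36168503  0.26355365  0.40783378] (array([ 40.9, 437. ,   0.7]), np.float64(85.5)) [-2.67466336e+01  8.49378239e+00  1.16039932e+01  9.32149316e+01
  1.69224299e-03 -1.30907615e+01]
```

Call:
send_rows:
  targets: "41 437 0 85.5 255;41 437 0 85.5 255;41 437 0 85.5 255;41 437 0 85.5 255;41 437 0 85.5 255;41 437 0 85.5 255;41 437 0 85.5 255;41 437 0 85.5 255;41 437 0 85.5 255;41 437 0 85.5 255;41 437 0 85.5 255;41 437 0 85.5 255;41 437 54 85.5 255;41 437 54 85.5 255;41 437 54 85.5 255;41 437 54 85.5 255"

```text
time: 30.15
ee_pos: [0.5803, 0.1745, 0.1605]
tcp_rot: [179.8, -0.1, 80.8]
wrist_force: [-0.1, -0.5, 0.2]
opening: 0.0148
grasp_force: 29.4
```

```bash
python3 - <<'E'
from h import *
o=bot.get_obs(); im=camera('wrist')
K,P=model('wrist',o); print(o['ee_pos'],togo([.579,.1745,.1],80.8),proj(K,P,[.579,.1745,.072]),proj(K,P,o['ee_pos']-[0,0,.07]))
c=im[130:270,180:340]
cv2.imwrite('pics/w10b.png',cv2.convertScaleAbs(cv2.resize(c,None,fx=4,fy=4,interpolation=cv2.INTER_CUBIC),alpha=1.3))
E
```

```text
[0.58025887 0.17453952 0.16046022] (array([-0.3, -1.3, 60.1]), np.float64(0.0)) [254.69583336 196.71402748] [256.1830484  203.06860541]
```

View pics/w10b.png

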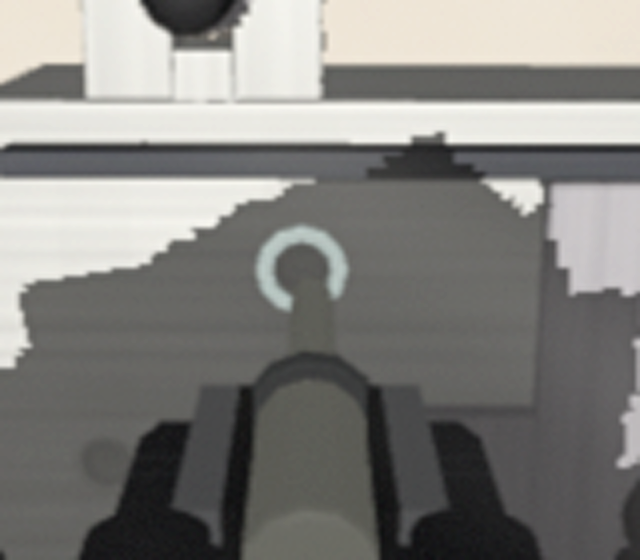

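The ring is at (302,268), within a millimetre of the tip. I'm inserting with a small y correction.

Call:
send_rows:
  targets: "0 -0.9 6 0 255;0 -0.9 14 0 255;0 -0.9 22 0 255;0 -0.9 30 0 255;0 -0.9 40 0 255;0 -0.9 50 0 255;0 -0.9 60 0 255;0 -0.9 68 0 255;0 -0.9 73 0 255;0 -0.9 73 0 255;0 -0.9 73 0 255"

```text
time: 31.58
ee_pos: [0.5785, 0.1745, 0.085]
tcp_rot: [180.0, -0.0, 80.8]
wrist_force: [-0.2, 0.5, 1.1]
opening: 0.0149
grasp_force: 29.5
```

Home. Releasing now, then going for the last swab.

Call:
send_rows:
  targets: "0 -0.9 0 0 180;0 -0.9 0 0 180;0 -0.9 0 0 180;0 -0.9 0 0 180;0 -0.9 -25 0 180;0 -0.9 -60 0 180;0 -0.9 -110 0 180;0 -0.9 -120 0 0;0 -0.9 -120 0 0;0 -0.9 -120 0 0"

```text
time: 32.83
ee_pos: [0.577, 0.1745, 0.203]
tcp_rot: [-179.9, 0.1, 80.8]
wrist_force: [0.1, -0.6, -0.6]
opening: 0.0779
grasp_force: 0.0
```

```bash
python3 - <<'E'
from h import *
o=bot.get_obs()
t=camera('top'); cv2.imwrite('pics/t11.png',t);K2,P2=model('top')
w=camera('wrist'); cv2.imwrite('pics/w11.png',w)
hsv=cv2.cvtColor(t[170:280,300:390],cv2.COLOR_BGR2HSV)
m=((hsv[...,1]<60)&(hsv[...,2]>110)).astype(np.uint8)
n,l,st,ce=cv2.connectedComponentsWithStats(m)
for i in range(1,n):
    if 12<st[i,4]<60: u,v=ce[i]+[300,170]; print(st[i],ray(K2,P2,u,v,.116).round(4))
print(o['ee_pos'],togo([.5597,-.2698,.195],166.3))
E
```

```text
[45 45  5  5 22] [ 0.5611 -0.2692  0.116 ]
[0.5769771  0.17446534 0.20301398] (array([-441.4,   53.7,    8.5]), np.float64(-85.5))
```

Call:
send_rows:
  targets: "-441 53 8 -85.5 0;-441 53 8 -85.5 0;-441 53 8 -85.5 0;-441 53 8 -85.5 0;-441 53 8 -85.5 0;-441 53 8 -85.5 0;-441 53 8 -85.5 0;-441 53 8 -85.5 0;-441 53 8 -85.5 0;-441 53 8 -85.5 0;-441 53 8 -85.5 0;-441 53 8 -85.5 0"

```text
time: 34.42
ee_pos: [0.5597, -0.2686, 0.1968]
tcp_rot: [180.0, -0.0, 166.3]
wrist_force: [-0.1, -0.5, 0.3]
opening: 0.0856
grasp_force: 0.0
```

```bash
python3 - <<'E'
from h import *
o=bot.get_obs(); w=camera('wrist'); cv2.imwrite('pics/w12.png',w);K,P=model('wrist',o)
for p in ([.5597,-.2698,.118],):
    u,v=proj(K,P,p).round().astype(int); 
    g=cv2.cvtColor(w,cv2.COLOR_BGR2HSV)[v-14:v+15,u-16:u+17]; print(u,v,(g[14,:,1]<60).astype(int), (g[:,16,1]<60).astype(int))
print(o['ee_pos'],togo([.5597,-.2698,.086],166.3))
E
```

```text
256 200 [0 0 0 0 0 0 0 1 1 1 1 1 1 1 1 1 1 1 1 1 1 1 1 1 1 1 1 0 0 0 0 0 0] [1 1 1 1 1 1 1 1 1 1 1 1 1 1 1 1 1 1 1 1 1 1 1 0 0 0 0 0 0]
[ 0.55968895 -0.26864112  0.19675297] (array([ -0.3,  -1.1, 110.8]), np.float64(0.0))
```

Call:
send_rows:
  targets: "0 -0.4 40 0 0;0 -0.4 85 0 0;0 -0.4 109 0 0;0 -0.4 109 0 0;0 -0.4 109 0 0;0 -0.4 109 0 255;0 -0.4 109 0 255;0 -0.4 109 0 255;0 -0.4 109 0 255;0 -0.4 109 0 255;0 -0.4 109 0 255;0 -0.4 109 0 255;0 -0.4 109 0 255;0 -0.4 109 0 255"
  newtons: 30

```text
time: 36.22
ee_pos: [0.5595, -0.2696, 0.088]
tcp_rot: [-180.0, 0.0, 166.3]
wrist_force: [-0.3, 0.1, 3.5]
opening: 0.0146
grasp_force: 29.2
```

Call:
send_rows:
  targets: "0 0 -10 0 255;0 0 -25 0 255;0 0 -45 0 255;0 0 -70 0 255;0 0 -110 0 255;0 0 -125 0 255;0 0 -125 0 255;0 0 -125 0 255"

```text
time: 37.22
ee_pos: [0.5592, -0.2695, 0.2112]
tcp_rot: [180.0, -0.1, 166.3]
wrist_force: [0.2, 0.3, -1.3]
opening: 0.0148
grasp_force: 29.2
```

```bash
python3 - <<'E'
from h import *
o=bot.get_obs();print(o['ee_pos'],o['opening'],o['wrist_force'],togo([.5648,.0858,.21],80.8))
E
```

```text
[ 0.55917776 -0.26945666  0.21123972] 0.014766303657239997 [ 0.21515386  0.26515449 -1.31695093] (array([ 78.4, 346.5,   1.5]), np.float64(85.5))
```

Call:
send_rows:
  targets: "78 346.5 0 85.5 255;78 346.5 0 85.5 255;78 346.5 0 85.5 255;78 346.5 0 85.5 255;78 346.5 0 85.5 255;78 346.5 0 85.5 255;78 346.5 0 85.5 255;78 346.5 0 85.5 255;78 346.5 0 85.5 255;78 346.5 0 85.5 255;78 346.5 0 85.5 255;78 346.5 0 85.5 255;78 346.5 54 85.5 255;78 346.5 54 85.5 255;78 346.5 54 85.5 255;78 346.5 54 85.5 255"

```text
time: 39.22
ee_pos: [0.5666, 0.0857, 0.1613]
tcp_rot: [179.8, -0.1, 80.9]
wrist_force: [-0.4, 0.3, -0.3]
opening: 0.0152
grasp_force: 29.4
```

```bash
python3 - <<'E'
from h import *
o=bot.get_obs(); im=camera('wrist')
K,P=model('wrist',o); print(o['ee_pos'],togo([.5648,.0858,.1],80.8),proj(K,P,[.5648,.0858,.072]),proj(K,P,o['ee_pos']-[0,0,.07]))
c=im[130:270,180:340]
cv2.imwrite('pics/w13b.png',cv2.convertScaleAbs(cv2.resize(c,None,fx=4,fy=4,interpolation=cv2.INTER_CUBIC),alpha=1.3))
E
```

```text
[0.56655956 0.08569522 0.16130743] (array([-0.2, -1.8, 61. ]), np.float64(0.0)) [254.08377539 196.30814036] [256.18494059 203.02529243]
```

View pics/w13b.png

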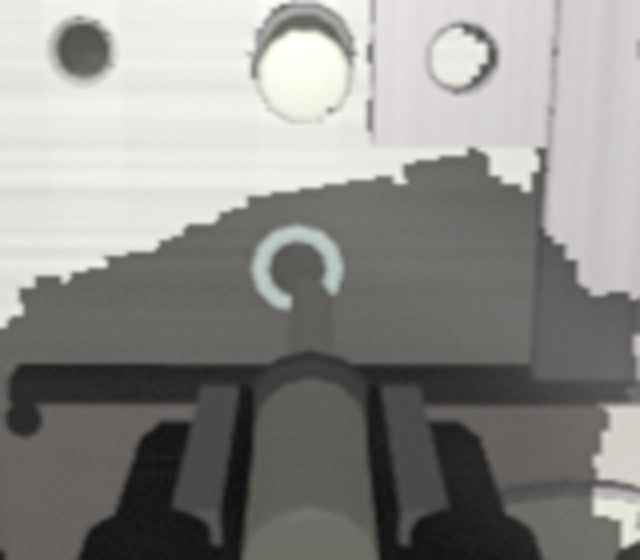

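The ring is at (298,267), needing about −1 mm in y. Inserting the last swab.

Call:
send_rows:
  targets: "0 -1 6 0 255;0 -1 14 0 255;0 -1 22 0 255;0 -1 30 0 255;0 -1 40 0 255;0 -1 50 0 255;0 -1 60 0 255;0 -1 68 0 255;0 -1 72.5 0 255;0 -1 72.5 0 255;0 -1 72.5 0 255"

```text
time: 40.65
ee_pos: [0.5646, 0.0857, 0.0864]
tcp_rot: [180.0, -0.0, 80.8]
wrist_force: [1.3, 0.0, -1.4]
opening: 0.0153
grasp_force: 29.4
```

Call:
send_rows:
  targets: "0 0 0.5 0 255;0 0 0.5 0 180;0 0 0.5 0 180;0 0 0.5 0 180;0 0 0.5 0 180;0 0 -25 0 180;0 0 -60 0 180;0 0 -90 0 180;0 0 -90 0 0;0 0 -90 0 0;0 0 -90 0 0"

```text
time: 42.02
ee_pos: [0.564, 0.0856, 0.175]
tcp_rot: [-179.9, 0.0, 80.8]
wrist_force: [0.0, -0.4, -0.1]
opening: 0.0779
grasp_force: 0.0
```

```bash
python3 - <<'E'
from h import *
o=bot.get_obs(); print(o['ee_pos'],o['q'],togo([.5287,-.0125,.175],170.8))
E
```

```text
[0.56402026 0.08562423 0.17499683] [ 8.63220724e+00  7.10708711e+00  6.14941006e+00  8.91524134e+01
 -2.76368601e-05  1.07786391e+02] (array([-1.025e+02, -1.930e+01,  1.000e-01]), np.float64(-90.0))
```

```bash
cat >> h.py <<'E'
def dial(fn,c=(.609,-.027),z=.074,yaw=-9.1):
    o=bot.get_obs(); w=camera('wrist'); K,P=model('wrist',o); cv2.imwrite(fn+'_raw.png',w)
    n=481; a=np.linspace(-.06,.06,n); X,Y=np.meshgrid(-a,-a)   # image right=-y(unit), up=+x(unit)
    U=np.array([[np.cos(np.radians(yaw)),-np.sin(np.radians(yaw))],[np.sin(np.radians(yaw)),np.cos(np.radians(yaw))]])
    ux,uy=Y,X   # rows: up=+x ; cols: right=-y
    W=np.stack([c[0]+U[0,0]*ux+U[0,1]*uy,c[1]+U[1,0]*ux+U[1,1]*uy,np.full_like(ux,z),np.ones_like(ux)],-1)@np.linalg.inv(P).T
    p=W[...,:3]@K.T; p=(p[...,:2]/p[...,2:]).astype(np.float32)
    r=cv2.remap(w,p[...,0],p[...,1],cv2.INTER_CUBIC); cv2.imwrite(fn+'.png',r); return o,r   # 4 px per mm, centre 240
E
python3 - <<'E'
from h import *
print(togo([.600,-.080,.19],80.8))
E
```

```text
(array([-157.8,   61.8,  -15. ]), np.float64(0.0))
```

Call:
send_rows:
  targets: "-158 62 -15 0 0;-158 62 -15 0 0;-158 62 -15 0 0;-158 62 -15 0 0;-158 62 -15 0 0;-158 62 -15 0 0;-158 62 -15 0 0"

```text
time: 42.9
ee_pos: [0.6005, -0.0791, 0.1913]
tcp_rot: [-180.0, -0.0, 80.9]
wrist_force: [-0.2, 1.3, 0.1]
opening: 0.0853
grasp_force: 0.0
```

```bash
python3 - <<'E'
from h import *
o,r=dial('pics/d1'); print(o['ee_pos'],o['tcp_rot'],togo([.5287,-.0125,.15],80.8,o))
E
```

```text
[ 0.60048667 -0.07906501  0.19129626] [-1.79998290e+02 -3.95856896e-03  8.09311961e+01] (array([ 54.4, -81.4,  41.3]), np.float64(0.1))
```

View pics/d1.png

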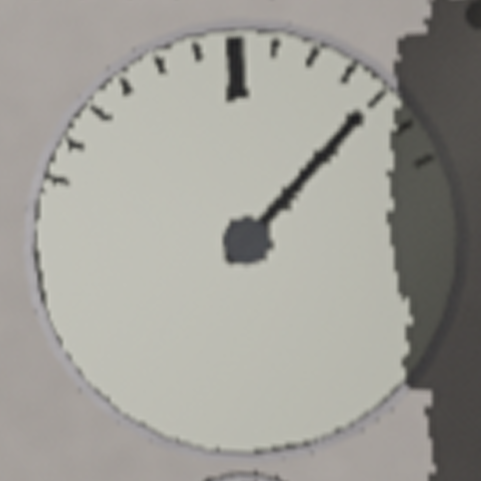

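In the rectified dial (up is unit +x), the tick is at +3.3° and the needle at −41.8°, so the knob must turn about +181° CCW.

Call:
send_rows:
  targets: "54 -81 0 0 0;54 -81 0 0 0;54 -81 10 0 0;54 -81 40 0 0;54 -81 80 0 0;54 -81 111 0 0;54 -81 111 0 0;54 -81 111 0 0;54 -81 111 0 255;54 -81 111 0 255;54 -81 111 0 255;54 -81 111 0 255;54 -81 111 0 255;54 -81 111 0 255;54 -81 111 0 255;54 -81 111 0 255"
  newtons: 25

```text
time: 44.95
ee_pos: [0.5295, -0.014, 0.081]
tcp_rot: [179.9, -0.0, 80.8]
wrist_force: [-0.5, -0.2, 5.0]
opening: 0.0349
grasp_force: 24.9
```

```bash
python3 - <<'E'
from h import *
o=bot.get_obs(); print(o['q'],o['wrist_force'],o['torque'])
E
```

```text
[-1.50868552e+00  1.88837166e+00 -9.77879590e+00  7.82683611e+01
 -2.89149213e-03  9.76460874e+01] [-0.50324712 -0.15634655  5.0284386 ] [-0.02083637  0.24422972  0.03181581]
```

Call:
send_rows:
  targets: "0 0 0 -8 255;0 0 0 -17 255;0 0 0 -26 255;0 0 0 -35 255;0 0 0 -44 255;0 0 0 -53 255;0 0 0 -62 255;0 0 0 -71 255;0 0 0 -80 255;0 0 0 -89 255;0 0 0 -90 255;0 0 0 -90 255"

```text
time: 46.45
ee_pos: [0.5285, -0.0147, 0.0809]
tcp_rot: [-179.9, -0.0, 170.8]
wrist_force: [-7.9, -4.8, 8.9]
opening: 0.035
grasp_force: 25.3
```

Call:
send_rows:
  targets: "0 0 0 -8 255;0 0 0 -17 255;0 0 0 -26 255;0 0 0 -35 255;0 0 0 -44 255;0 0 0 -53 255;0 0 0 -62 255;0 0 0 -71 255;0 0 0 -80 255;0 0 0 -89 255;0 0 0 -91 255;0 0 0 -91 255;0 0 0 -91 255"

```text
time: 48.08
ee_pos: [0.5292, -0.0158, 0.081]
tcp_rot: [-179.9, -0.2, -98.2]
wrist_force: [-2.3, -9.9, 6.1]
opening: 0.0351
grasp_force: 25.1
```

Call:
send_rows:
  targets: "0 0 0 -91 150;0 0 0 -91 60;0 0 0 -91 60;0 0 0 -91 60;0 0 0 -91 60"

```text
time: 48.7
ee_pos: [0.5291, -0.014, 0.0801]
tcp_rot: [180.0, 0.0, -44.1]
wrist_force: [-1.1, -0.3, -0.5]
opening: 0.0653
grasp_force: 0.0
```

I wrongly repeated the −91 turn while opening, so the needle may have been dragged. I'll lift, turn back and re-measure.

Call:
send_rows:
  targets: "0 0 -30 0 20;0 0 -60 0 0;0 0 -110 0 0;0 0 -110 54 0;0 0 -110 54 0;0 0 -110 54 0;0 0 -110 54 0;0 0 -110 54 0;0 0 -110 54 0;0 0 -110 54 0"

```text
time: 49.95
ee_pos: [0.5292, -0.014, 0.1902]
tcp_rot: [180.0, -0.0, -98.2]
wrist_force: [-0.6, 0.1, -0.1]
opening: 0.0853
grasp_force: 0.0
```

```bash
python3 - <<'E'
from h import *
print(bot.get_obs()['tcp_rot'],togo([.600,.028,.19],-98.2))
E
```

```text
[ 1.79994384e+02 -1.78919581e-03 -9.82097528e+01] (array([-51.6, -64.1,   0.2]), np.float64(-0.0))
```

Call:
send_rows:
  targets: "-52 -64 0 0 0;-52 -64 0 0 0;-52 -64 0 0 0;-52 -64 0 0 0;-52 -64 0 0 0"

```text
time: 50.58
ee_pos: [0.5996, 0.0276, 0.1907]
tcp_rot: [-180.0, 0.0, -98.4]
wrist_force: [-0.6, 0.4, 0.8]
opening: 0.0853
grasp_force: 0.0
```

```bash
cat > ang.py <<'E'
from h import *
def angs(r,c=(246,241)):
    g=cv2.cvtColor(r,cv2.COLOR_BGR2GRAY)
    th=np.radians(np.arange(-70,70,.25)); 
    for nm,ra,rb in (('needle',60,125),('tick',140,200)):
        rr=np.arange(ra,rb)
        xs=(c[0]-np.sin(th)[:,None]*rr).astype(np.float32); ys=(c[1]-np.cos(th)[:,None]*rr).astype(np.float32)
        p=cv2.remap(g,xs,ys,cv2.INTER_LINEAR).astype(float); d=p.mean(1); b=np.median(d); w=np.clip(b-d-25,0,None)
        k=w.argmax(); s=slice(max(0,k-16),k+17); print(nm,np.degrees((w[s]*th[s]).sum()/w[s].sum()).round(2), 'peak',np.degrees(th[k]).round(1),w[k].round(0))
E
python3 - <<'E'
from ang import *
angs(cv2.imread('pics/d1.png'))
o,r=dial('pics/d2')
g=cv2.cvtColor(r,cv2.COLOR_BGR2GRAY)
c=cv2.HoughCircles(g,cv2.HOUGH_GRADIENT,1,200,param1=80,param2=25,minRadius=195,maxRadius=225); print(c)
angs(r)
E
```

```text
needle -41.57 peak -41.5 122.0
tick 3.55 peak 4.5 108.0
None
needle 6.37 peak 6.2 48.0
tick 3.41 peak 2.2 37.0
```

View pics/d2.png

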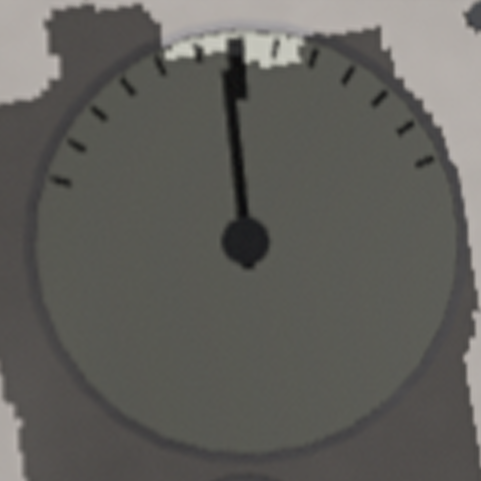

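The needle is at about +6.5° and the tick at +3.4°, so it was dragged about 3° too far. The knob needs to go back 12° clockwise.

```bash
python3 - <<'E'
from h import *
print(togo([.529,-.0143,.081],-98.2))
E
```

```text
(array([ 51.8,  63.8, 109.8]), np.float64(-0.2))
```

Call:
send_rows:
  targets: "52 64 0 0 0;52 64 0 0 0;52 64 0 0 0;52 64 40 0 0;52 64 80 0 0;52 64 109 0 0;52 64 109 0 0;52 64 109 0 255;52 64 109 0 255;52 64 109 0 255;52 64 109 0 255;52 64 109 0 255;52 64 109 0 255;52 64 109 0 255;52 64 109 0 255"
  newtons: 25

```text
time: 52.5
ee_pos: [0.5296, -0.0139, 0.0826]
tcp_rot: [-179.9, 0.0, -98.4]
wrist_force: [-1.8, 0.9, 5.1]
opening: 0.0352
grasp_force: 24.7
```

Call:
send_rows:
  targets: "0 0 0 6 255;0 0 0 12 255;0 0 0 12 255;0 0 0 12 255;0 0 0 12 255;0 0 0 12 150;0 0 0 12 60;0 0 0 12 60;0 0 0 12 60;0 0 -40 12 20;0 0 -80 12 0;0 0 -109 12 0;-52 -64 -109 0 0;-52 -64 -109 0 0;-52 -64 -109 0 0;-52 -64 -109 0 0;-52 -64 -109 0 0"

```text
time: 54.62
ee_pos: [0.5995, 0.0276, 0.1907]
tcp_rot: [-180.0, 0.0, -98.5]
wrist_force: [0.1, -0.1, 1.0]
opening: 0.0853
grasp_force: 0.0
```

```bash
python3 - <<'E'
from ang import *
o,r=dial('pics/d3'); print(o['ee_pos'],o['tcp_rot'],o['time']); angs(r); angs(r,(246,239)); angs(cv2.imread('pics/d2.png'),(246,239))
K,P=model('wrist',o); g=cv2.cvtColor(r,cv2.COLOR_BGR2GRAY)
for y in range(50,220,15): x=g[y,190:300].astype(int); m=x<x.max()*.5 if y<70 else x<55; print(y,np.where(x<48)[0]+190 if True else 0)
E
```

```text
[0.5995434  0.02758144 0.19071009] [-1.79979551e+02  2.41556055e-03 -9.84912539e+01] 54.625
needle 3.47 peak 3.5 49.0
tick 3.19 peak 2.2 41.0
needle 3.54 peak 3.5 49.0
tick 3.21 peak 2.2 40.0
needle 6.49 peak 6.2 48.0
tick 3.37 peak 2.2 38.0
50 [235 236 237 238 239]
65 [229 230 231 232 233 234 235 236 237 238 239 240 241 242 243 244]
80 [230 231 232 233 234 235 236 237 238 239 240 241 242 243 244 245]
95 [231 232 233 234 235 236 237 238 239 240 241 242 243 244 245 246]
110 [234 235 236 237 238 239 240 241 242 243]
125 [235 236 237 238 239 240 241 242 243 244]
140 [235 236 237 238 239 240 241 242 243 244 245]
155 [236 237 238 239 240 241 242 243 244 245]
170 [237 238 239 240 241 242 243 244 245 246]
185 [238 239 240 241 242 243 244 245 246 247]
200 [238 239 240 241 242 243 244 245 246 247 248]
215 [239 240 241 242 243 244 245 246 247 248 249]
```

The needle (3.5°) now agrees with the tick (3.2–3.4°). I'll retreat over the unit and check the swabs, pin and cover numerically.

```bash
python3 - <<'E'
from h import *
print(togo([.56,.15,.25],-98.5))
E
```

```text
(array([-115.2,   57.2,  -59.3]), np.float64(0.0))
```

Call:
send_rows:
  targets: "0 0 -59 0 0;-115 57 -59 0 0;-115 57 -59 0 0;-115 57 -59 0 0;-115 57 -59 0 0;-115 57 -59 0 0;-115 57 -59 0 0"

```text
time: 55.55
ee_pos: [0.5609, 0.1491, 0.2492]
tcp_rot: [180.0, -0.0, -98.5]
wrist_force: [-0.0, -0.4, -0.0]
opening: 0.0855
grasp_force: 0.0
```

```bash
python3 - <<'E'
from h import *
o=bot.get_obs(); w=camera('wrist'); cv2.imwrite('pics/f.png',w); K,P=model('wrist',o); t=camera('top')
g=cv2.cvtColor(w,cv2.COLOR_BGR2GRAY); print(o['ee_pos'],o['wrist_force'])
for n,p in dict(v1=[.5648,.0858,.116],v2=[.5719,.1302,.116],v3=[.579,.1745,.116],pin=[.568,.2355,.110],ck=[.646,.118,.116]).items():
    u,v=proj(K,P,p); q=g[max(0,int(v)-24):int(v)+24,max(0,int(u)-24):int(u)+24]
    c=cv2.HoughCircles(cv2.resize(q,None,fx=4,fy=4,interpolation=cv2.INTER_CUBIC),cv2.HOUGH_GRADIENT,1,20,param1=80,param2=12,minRadius=24,maxRadius=55)
    r=None if c is None else [ray(K,P,max(0,int(u)-24)+a/4,max(0,int(v)-24)+b/4,p[2])[:2].round(4).tolist()+[round(float(rr)/4,1)] for a,b,rr in c[0][:2]]
    print(n,(u.round(),v.round()),r)
a=cv2.imread('pics/top0.png'); 
d=cv2.absdiff(a,t).max(2)
for n,(x,y) in dict(jar=(260,129),spice=(187,139),timer=(309,146)).items(): print(n,d[y-12:y+12,x-12:x+12].mean().round(1))
E
```

```text
[0.560937   0.14910305 0.24923492] [-0.01532819 -0.44686099 -0.01761271]
v1 (np.float64(243.0), np.float64(119.0)) None
v2 (np.float64(243.0), np.float64(167.0)) None
v3 (np.float64(243.0), np.float64(211.0)) [[0.5739, 0.1607, 8.4], [0.578, 0.1737, 6.9]]
pin (np.float64(263.0), np.float64(260.0)) [[0.5686, 0.2329, 7.1], [0.5662, 0.2177, 8.6]]
ck (np.float64(166.0), np.float64(166.0)) [[0.6428, 0.1174, 10.4], [0.637, 0.1158, 8.6]]
jar 6.4
spice 8.3
timer 10.1
```

```bash
python3 - <<'E'
from h import *
o=bot.get_obs(); w=cv2.imread('pics/f.png'); K,P=model('wrist',o); g=cv2.cvtColor(w,cv2.COLOR_BGR2GRAY)
for n,p in dict(v1=[.5648,.0858,.116],v2=[.5719,.1302,.116],v3=[.579,.1745,.116]).items():
    u,v=proj(K,P,p).round().astype(int); q=cv2.equalizeHist(g[v-24:v+24,u-24:u+24])
    c=cv2.HoughCircles(cv2.resize(q,None,fx=4,fy=4,interpolation=cv2.INTER_CUBIC),cv2.HOUGH_GRADIENT,1,12,param1=60,param2=10,minRadius=24,maxRadius=40)
    print(n,None if c is None else [ray(K,P,u-24+a/4,v-24+b/4,.116)[:2].round(4).tolist()+[rr/4] for a,b,rr in c[0][:4]])
    print(g[v-12:v+13:2,u-14:u+15:2])
E
```

```text
v1 [[0.5644, 0.0853, np.float32(7.325)], [0.5569, 0.099, np.float32(9.85)], [0.5758, 0.0971, np.float32(8.725)], [0.5787, 0.0946, np.float32(9.025)]]
[[73 72 73 73 72 73 72 72 69 73 72 73 73 74 74]
 [72 74 73 73 73 70 55 50 45 46 63 73 74 74 73]
 [72 73 72 72 72 67 76 79 75 65 49 56 72 73 72]
 [70 72 70 71 72 79 80 80 81 79 69 48 62 72 71]
 [72 73 73 72 77 79 78 79 79 78 78 59 49 71 71]
 [73 73 73 72 77 77 77 78 78 77 77 66 42 73 73]
 [75 74 74 71 75 75 77 78 77 76 76 65 52 75 75]
 [71 72 72 69 74 75 75 77 77 75 75 55 56 71 71]
 [74 75 74 73 70 74 74 75 75 75 68 45 67 75 74]
 [71 71 71 71 70 68 73 72 75 68 47 64 73 71 71]
 [73 72 72 73 73 72 69 64 55 61 70 72 72 71 72]
 [72 72 71 72 72 71 71 71 70 71 70 71 71 73 73]
 [71 71 71 72 70 70 71 69 71 70 69 69 70 71 71]]
v2 [[0.5729, 0.132, np.float32(9.3)], [0.5818, 0.1425, np.float32(8.45)], [0.5629, 0.1417, np.float32(7.9)], [0.5876, 0.1343, np.float32(9.0)]]
[[62 59 73 72 54 51 64 65 65 60 45 87 82 71 72]
 [61 59 74 66 47 66 66 66 66 65 61 48 87 74 73]
 [61 60 73 62 57 68 72 70 68 64 63 51 90 74 73]
 [62 61 74 65 71 79 80 79 79 73 64 54
[... 710 characters left out ...]
5 164]
 [167 166 167 168 144  65  92 121 111  86  63  75 151 168 168]
 [167 167 167 168 123 150 178 185 184 173 114  88 169 168 169]
 [166 167 167 167 135 176 180 181 182 182 171 107 170 170 170]
 [165 165 166 165 154 175 176 179 178 178 176 143 167 166 166]
 [165 166 166 166 162 173 175 176 176 176 174 151 166 167 166]
 [163 155 168 168 167 171 172 173 173 173 170 150 168 168 167]
 [ 75  64  82  81  82 137 172 171 172 167 127  74 127 134  82]
 [ 35  36  36  36  34  36  76 112 101  58  34  35  34  33  34]
 [ 73  73  73  74  73  72  71  69  69  70  72  71  71  71  69]
 [ 70  70  70  71  70  71  73  72  72  71  72  71  72  72  72]
 [145 145 145 146 145 147 147 147 137 127 131 130 131 131 131]]
```

The swab tops are all at the projected upright positions, the pin and cover are in place, and the robot touches nothing.

```bash
python3 -c "
from h import *
print(ticket.job_done())"
```

```text
the job is handed in; nothing more can be done
None
```

I handed the job in at about 56 s of robot time: the pin hangs in the notch, the cover is fully back, all three swabs are home in their own vials, and the needle is within about 0.3° of the broad tick; the judge gave no result back.

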